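# Close up the jeweller's drawers and stone box

### The job

Put the stones away for the night: push both drawers of the little findings cabinet fully home, and fold the lid of the stone box down until it is fully shut, in whichever order you like. Only push, gently, with the fingertips: slam nothing, do not lift or shift the stone box, and leave the other things on the bench where they are.

Things in the scene. Friction and masses are not known exactly. Their poses are not given: they have to be found in the camera images.
- cabinet: Low dark wooden cabinet fixed to the bench, 140 deep (x), 230 wide (y), 75 high, with two drawers side by side whose fronts look along its -x. Origin: on the bench below the middle of its front face (the body reaches 140 mm along +x behind it). z up. It stands on the left or the right of the bench, turned up to 0.35 rad, the stone box on the other side.
- drawer_left (a joint): Opening of the drawer on the cabinet's +y side, m: 0 fully home (against a soft bumper, its front then standing 4 mm proud of the cabinet's front face), up to 0.1 pulled out along the cabinet's -x. Starts 0.035 to 0.09 out. Friction 2 N, it stays where it is left. The drawer front is 100 wide and reaches from 10 to 65 mm above the bench.
- drawer_right (a joint): The same for the drawer on the cabinet's -y side.
- front_left (a point): Centre of the left drawer's flat outer front face (a flat brass plate, nothing to hold), 38 mm above the bench. Moves with the drawer; axes as the cabinet's.
- front_right (a point): The same for the right drawer.
- stone_box: Wooden box with compartments for stones, 120 (x) by 160 (y) by 60 high, about 2.2 kg, standing loose on the bench. Origin: centre of its underside. z up. Its lid is hinged on its +x rim, the side away from the robot.
- lid (a joint): Lid angle, rad: 0 shut (lying flat on the felt-edged box), growing as it opens up and back; pi/2 upright; 1.75 at most. Starts 1.05 to 1.6. A stiff hinge (0.14 N m): the lid stays where it is left and must be pushed down all the way.
- lid_hinge (a point): Middle of the hinge line, at the top of the box's +x rim, 60 mm above the bench; the hinge runs along the box's y, in the plane of the lid's inner face (the outer face is 8 mm off it).
- lid_edge (a point): Middle of the lid's free edge on its outer (upper when shut) face. The lid is a plate 8 thick, 120 long from hinge to free edge, 160 wide; a brass thumb tab 30 wide stands 12 mm out of the free edge.
- ring_dish: Bystander: white china bowl, 52 across, 18 high, standing on the cabinet's top near its back, 105 mm behind the front face. Origin: centre of its underside.
- brick_block: Bystander: white soldering block 70 x 60 x 18, lying on a 12 mm thick soldering board in the middle, in front of the jar. Origin: centre of its underside.
- flux_jar: Bystander: amber jar, 44 across, 60 high, between cabinet and stone box. Origin: centre of its underside.
- ring_cone: Bystander: steel ring cone, 48 across, 110 high, standing upright between cabinet and stone box. Origin: centre of its underside.
- hammer: Bystander: hammer 220 long, lying at the far left. Origin: under its middle.
- pusher: Bystander: small screwdriver-like hand tool 150 long, lying at the far right. Origin: under its middle.

How it is judged (in metres and radians):
At the end, for the whole second after the job is handed in: Both drawers within 3 mm of fully home, the lid within 0.04 rad of shut, the stone box flat on the bench within 25 mm of where it stood and at rest (value of joint each of drawer_left, drawer_right below 0.003 m and value of joint lid below 0.04 rad and distance of stone_box from where it was at the start of the episode below 0.025 m and angle between stone_box's own z axis and vertical below 0.03 rad and linear speed of stone_box below 0.01 m/s); the robot touches nothing.
It fails at once if the stone box was lifted, tipped or shifted by more than 25 mm (height (world z) of stone_box above 0.012 m or angle between stone_box's own z axis and vertical above 0.12 rad or distance of stone_box from where it was at the start of the episode above 0.025 m).
It fails at once if a drawer was slammed (faster than 0.4 m/s) (velocity of joint any of drawer_left, drawer_right below -0.4 m/s).
It fails at once if the lid was slammed (faster than 4 rad/s) (velocity of joint lid below -4 rad/s).
It fails at once if the cabinet, a drawer, the box or its lid was pressed or gripped with more than 60 N (contact force between the fingers and cabinet above 60 N or contact force between the fingers and stone_box above 60 N).
It fails at once if a bystander was moved by more than 20 mm (distance of any of ring_dish, brick_block, flux_jar, ring_cone, hammer, pusher from where it was at the start of the episode above 0.02 m).
It also fails if it takes over 67 s, if anything falls off the work surface, if the arm or the gripper's body presses on something with over 40 N, if the wrist force passes 120 N, or if a joint passes its speed limit or range.

### The arm

A 6-joint arm with a two-finger parallel gripper is mounted at the origin on the work surface. World frame = base frame: x ahead of the robot, y to its left, z up, the work surface at z = 0. Lengths are in mm, angles in rad, forces in N, time in s.
With the tool pointing down it reaches from about 350 to 775 mm from the base axis. Payload 7.3 kg.
Tool frame: the origin (TCP) lies midway between the tips of the shut fingers; the grasp point (between the pads) lies 19 mm behind it; z points along the fingers, y is the line along which they close (so a half turn about z gives the same grasp; the last joint's range is limited). The gripper opens to 92 mm and grips with 3 to 60 N. Pads are 19 mm wide; open, the fingers measure 130 mm over their backs; the gripper's body (75 mm by 190 mm) begins 47 mm behind the grasp point.
Start: joints at [1, 0.342, 1.524, -0, 1.275, -0.146], TCP at [216.361, 478.365, 226.741] pointing down, gripper open.
Joint ranges: [-2.53, 2.53], [-0.77, 2.02], [0.04, 2.7], [-1, 4.14], [0.28, 2.66], [-3.11, 3.11]. Speed limits (rad/s): [2.57, 2.57, 3.14, 3.14, 3.14, 3.14].

### API

Orientations are given as [roll, pitch, yaw] about the fixed x, y, z axes, in that order (R = Rz(yaw) Ry(pitch) Rx(roll)).
In Python, from rig import r gives the robot as it stands.
- The arm moves only by the tool servo_tool, never from a script. Its argument "deltas" is text: rows parted by semicolons, each of 7 numbers parted by spaces: the opening, from -1 (shut) to 1 (fully open), then the shift along the tool's x, y, z in cm, then the turn, a rotation vector about the tool's x, y, z in degrees. A call has 1 to 20 rows; each row is the pose to reach, as a shift and turn from the pose commanded when the call began, along the tool's axes at that moment; what a row does not reach only later rows make up. A row lasts 1/10 s, in which the tool goes at most 50 mm and 8.59 degrees, less where a joint would pass 70% of its speed; a pose out of reach is approached as far as the arm can. A call with a gripper value outside its range is refused whole. The fingers move at their own pace and stop on an object; "grip_force" is the grip in N (left out, the last holds). Time passes only in rows, so rows that repeat a pose let the fingers close. It gives the time, the measured TCP pose, the force, the opening and the grip force at its end, in the units of the state.
- r.observe(): the state, without advancing time (a new reading comes with each control period).
- r.read_camera(name): name is "scene" or "side" or "wrist"; returns a dict with "color" (480x640x3 uint8, blue, green, red), "intrinsics" (3x3 intrinsics, pixels), "dist" ([k1, k2, p1, p2, k3] as OpenCV has them; the pictures are not rectified), "camera_from_world" (4x4, takes a point from world to camera coordinates); the wrist camera has in their place "hand_eye" (4x4, takes a point from camera to tool coordinates, whose origin is the TCP and whose axes are the flange's). Camera axes: x right, y up, looking along -z (the intrinsics and any distortion apply to the point x, -y, -z); pixel columns grow to the right and rows downward; lengths in mm; the calibration is good to about 2 mm. A picture is of the moment at which its call begins: read the wrist's pose just before it. There is no depth.
- r.job_done(): hands the job in; it is judged then, once.
The state is a dict: "clock": time; "qpos": joint angles; "qd": joint speeds; "effort": joint torques, N m; "eef_pos": TCP position; "orientation": TCP orientation; "ft_force": force on the tool from outside, world axes, zero at the start; "ft_torque": the same for the moment, N m; "gripper_width": finger opening in mm; "finger_force": force on a finger pad.
Only numpy, scipy, OpenCV 4.12 (cv2) and the standard library are available. Lean on these libraries where they do the work, as an engineer would, in place of code of your own. Each camera call takes 0.05 s, during which the arm holds its last target. There are 200 camera calls.

## Working session

There is one attempt and no reset: what is moved stays moved. The work goes in short steps, Python scripts to look and compute and a tool call to move; the robot and the scene stay as the last step left them, time stands still between calls to the robot, and variables do not carry over. Pictures are saved under pics/ and viewed, at most 10 in all, crops included, and the job is handed in when it is done.

Besides the shell and the picture viewer there is one more tool, called as name(argument=value, ...) on one line, values as JSON. servo_tool: Moves the arm, as the interface text tells. Its arguments: {"type":"object","properties":{"deltas":{"type":"string"},"grip_force":{"type":"number"}},"required":["deltas"]}

```bash
mkdir -p pics; ls; python3 - <<'E'
from rig import r
import cv2,json,numpy as np
for n in ["scene","side"]:
    c=r.read_camera(n); cv2.imwrite(f"pics/{n}0.png",c["color"])
    np.savez(f"{n}.npz",**{k:np.array(v) for k,v in c.items() if k!='color'})
    print(n,c["dist"],np.round(c["intrinsics"],1).tolist(),np.round(c["camera_from_world"],3).tolist())
s=r.observe();print(s)
E
```

```text
pics
scene [-0.12546497  0.          0.          0.          0.        ] [[546.8, 0.0, 328.6], [0.0, 546.8, 244.4], [0.0, 0.0, 1.0]] [[-0.078, 0.997, 0.009, 59.233], [-0.674, -0.059, 0.737, 306.776], [0.735, 0.051, 0.676, -1910.309], [0.0, 0.0, 0.0, 1.0]]
side [-0.07669928  0.          0.          0.          0.        ] [[514.0, 0.0, 321.8], [0.0, 514.0, 246.8], [0.0, 0.0, 1.0]] [[0.996, -0.086, 0.001, -572.243], [0.054, 0.632, 0.773, -84.859], [-0.067, -0.77, 0.634, -1218.89], [0.0, 0.0, 0.0, 1.0]]
{'clock': 0.1, 'qpos': array([ 9.99987283e-01,  3.42647946e-01,  1.52490688e+00, -2.31188219e-05,
        1.27541383e+00, -1.45977222e-01]), 'qd': array([-0.00015749, -0.00207208, -0.00343842,  0.00025229,  0.00082344,
        0.00149997]), 'effort': array([ 1.73630360e-03, -4.32003880e+01, -2.44695443e+01,  7.20090070e-02,
        5.26188430e-02, -9.12762721e-05]), 'eef_pos': array([216.16557535, 478.03501969, 226.12221448]), 'orientation': array([-3.14022807e+00, -1.78279661e-04,  2.71676745e+00]), 'ft_force': array([-0.43040262,  0.37640439, -0.6275665 ]), 'ft_torque': array([-0.02494618, -0.03616876, -0.03788257]), 'finger_force': 0.0, 'gripper_width': 91.91755907965879}
```

View pics/scene0.png

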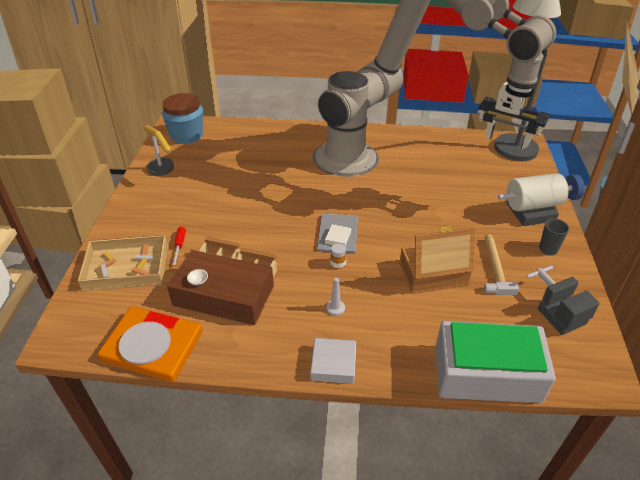

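View pics/side0.png

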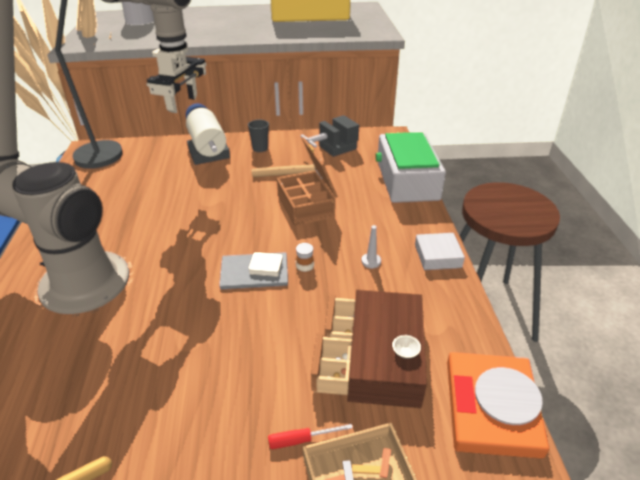

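The scene view looks back at the robot. The cabinet is at about (222,285), on the robot's right, with both drawers out. The stone box is at about (437,262), on its left, with the lid near upright. Next I'll enlarge crops to read corners.

```bash
python3 - <<'E'
import cv2,numpy as np
a=cv2.imread("pics/scene0.png");b=cv2.imread("pics/side0.png")
z=lambda im,x,y,w,h,W,H:cv2.resize(im[y:y+h,x:x+w],(W,H),interpolation=cv2.INTER_CUBIC)
# left: side cabinet, scale5 ; 
cv2.imwrite("pics/c1.png",np.hstack([z(b,310,285,130,120,650//1,600)]))
top=np.hstack([z(a,160,230,130,100,400*13//13,308),z(a,390,220,100,77,400,308)])
bot=np.hstack([z(b,265,130,80,58*80//80+42,224,280),np.zeros((280,576,3),np.uint8)])
cv2.imwrite("pics/c2.png",np.hstack([z(a,395,222,90,75,480,400),z(b,270,130,70,100,280,400)]))
E
```

```text
(no output)
```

View pics/c1.png

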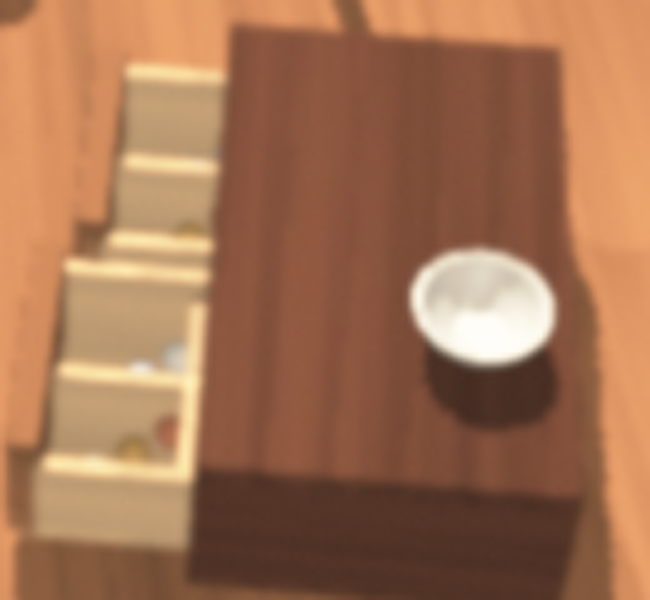

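View pics/c2.png

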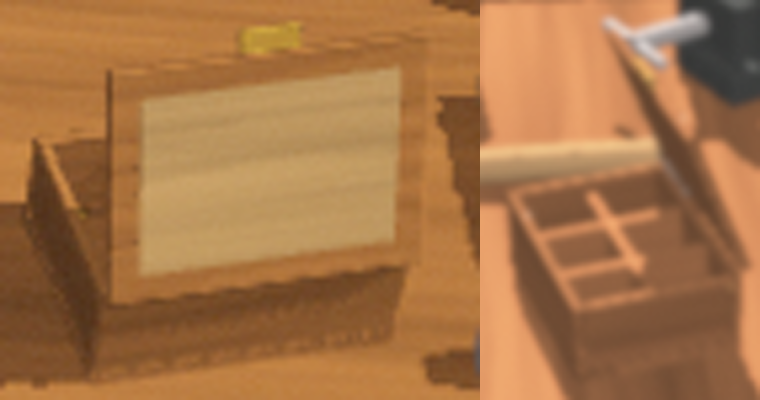

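c1: cabinet top corners at side pixels (356,290), (422,294), (426,384) and (351,379). Drawer fronts lie near (332,315), left, and (320,357), right. c2: lid outer face corners at scene pixels (416,279), (471.5,272), (415.6,235) and (474.7,229), with box far-bottom corners at (413,293) and (468.5,286). Now fitting poses to these.

```bash
cat > h.py <<'E'
import numpy as np,cv2
from scipy.optimize import least_squares
C={n:np.load(f"{n}.npz") for n in("scene","side")}
def proj(n,P):
    c=C[n];P=np.atleast_2d(P).astype(float);T=c["camera_from_world"]
    q=P@T[:3,:3].T+T[:3,3];q=q*[1,-1,-1]
    return cv2.projectPoints(q,np.zeros(3),np.zeros(3),c["intrinsics"],c["dist"])[0][:,0]
def ray(n,uv,z):
    f=lambda p:(proj(n,[[p[0],p[1],z]])[0]-uv)
    return least_squares(f,[550,0]).x
def pose(x,y,a):
    c,s=np.cos(a),np.sin(a);R=np.array([[c,-s,0],[s,c,0],[0,0,1]])
    return lambda P:np.atleast_2d(P)@R.T+[x,y,0]
E
python3 - <<'E'
from h import *
cab=[(0,115,75),(140,115,75),(140,-115,75),(0,-115,75)]
px=np.array([(356.4,290),(421.6,294.4),(425.6,384.4),(351,379)])
s=least_squares(lambda p:(proj("side",pose(*p)(cab))-px).ravel(),[600,-250,0]);print("cab",s.x,s.fun.round(1))
T=pose(*s.x)
for uv in[(334.4,298),(331,333),(322.4,337.4),(318,377)]:
    w=ray("side",np.array(uv),65);c,sn=np.cos(s.x[2]),np.sin(s.x[2]);d=w-s.x[:2]
    print("front",w.round(),"cab frame",(c*d[0]+sn*d[1]).round(1),(-sn*d[0]+c*d[1]).round(1))
def f(p):
    B=pose(*p[:3]);a=p[3]
    L=lambda y,r,o:(60-r*np.cos(a)+o*np.sin(a),y,60+r*np.sin(a)+o*np.cos(a))
    sc=B([L(80,0,8),L(-80,0,8),L(80,120,8),L(-80,120,8),(60,80,0),(60,-80,0)])
    sd=B([(-60,80,60),(-60,-80,60),(60,-80,60)])
    # scene image: x right = +y
    e1=proj("scene",sc)-np.array([(471.5,271.7),(416,278.8),(474.7,229.1),(415.6,235.1),(468.5,285.8),(412.8,292.9)])
    e2=proj("side",sd)-np.array([(277.5,177.5),(294.5,207),(334.2,198.7)])
    return np.r_[e1.ravel(),e2.ravel()]
s=least_squares(f,[550,250,0,1.4],loss="soft_l1");print("box",s.x,f(s.x).reshape(-1,2).round(1).tolist())
B=pose(*s.x[:3]);a=s.x[3]
print("edge",B((60-120*np.cos(a)+8*np.sin(a),0,60+120*np.sin(a)+8*np.cos(a))),"hinge",B((60,0,60)))
for n,uv,z in[("scene",(338,264),0),("scene",(335,310),0),("scene",(337,238),30),("side",(372,261),0),("side",(305,265),0),("scene",(501,288),10),("scene",(490,238),10)]:
    print(n,uv,ray(n,np.array(uv),z).round())
E
```

```text
cab [ 6.11993069e+02 -2.68775000e+02 -1.87973579e-01] [-0.6 -0.4  0.3 -0.1  2.1  0.4 -1.9 -0.4]
front [ 587. -167.] cab frame -43.9 95.4
front [ 570. -263.] cab frame -42.5 -2.4
front [ 552. -273.] cab frame -58.3 -15.4
front [ 536. -366.] cab frame -56.7 -109.9
box [5.52009535e+02 2.72292772e+02 2.54967168e-01 1.18701233e+00] [[2.7, -0.1], [-0.5, 0.4], [1.3, -1.0], [-0.1, -0.1], [0.2, 0.3], [-0.9, 0.9], [-0.7, 0.1], [-1.3, 0.8], [1.6, 0.6]]
edge [[573.76880254 277.9641009  174.26598637]] hinge [[610.06982982 287.4255901   60.        ]]
scene (338, 264) [535.   9.]
scene (335, 310) [703.  12.]
scene (337, 238) [461.   0.]
side (372, 261) [701.  19.]
side (305, 265) [534.  18.]
scene (501, 288) [600. 449.]
scene (490, 238) [399. 447.]
```

Residuals are within about 2 px and the sizes agree, so I'll start with the lid. The tool points down with its fingers shut, goes behind the lid and follows an arc about the hinge.

```bash
cat >> h.py <<'E'
from scipy.spatial.transform import Rotation as Ro
def delta(frm,yaw0,to,yaw1):
    A=Ro.from_euler("xyz",[np.pi,0,yaw0]);Bq=Ro.from_euler("xyz",[np.pi,0,yaw1])
    d=A.inv().apply(np.array(to,float)-frm)/10
    return d.round(2),np.degrees((A.inv()*Bq).as_rotvec()).round(1)
BOX=pose(552,272.3,.255);CAB=pose(612,-268.8,-.188);YB=np.pi+.255;YC=np.pi-.188
E
python3 - <<'E'
from h import *
p=np.array([216.361,478.365,226.741])
t=BOX((70,0,226))[0];print(t,delta(p,2.7168,t,YB))
# lid arc in tool frame (tool x = -box x, z down), relative to (70,226)
for a in np.arange(1.44,-.09,-.06):
    r=100;x=60-r*np.cos(a)+8*np.sin(a)+10;z=60+r*np.sin(a)+8*np.cos(a)
    print(round(a,2),((70-x)/10).round(2),((226-z)/10).round(2))
E
```

```text
[619.7364307 289.9571786 226.       ] (array([-44.52,  -0.54,   0.07]), array([  0. ,   0. , -38.9]))
1.44 0.51 6.58
1.38 1.11 6.63
1.32 1.71 6.71
1.26 2.3 6.83
1.2 2.88 6.99
1.14 3.45 7.18
1.08 4.01 7.4
1.02 4.55 7.66
0.96 5.08 7.95
0.9 5.59 8.27
0.84 6.08 8.62
0.78 6.55 9.0
0.72 6.99 9.4
0.66 7.41 9.84
0.6 7.8 10.29
0.54 8.17 10.77
0.48 8.5 11.27
0.42 8.8 11.79
0.36 9.08 12.33
0.3 9.32 12.88
0.24 9.52 13.45
0.18 9.7 14.02
0.12 9.83 14.61
0.06 9.93 15.2
-0.0 10.0 15.8
-0.06 10.03 16.4
```

servo_tool(deltas="-1 -4 0 0 0 0 -4; -1 -8 0 -0.5 0 0 -8; -1 -12 0 -1 0 0 -12; -1 -16 0 -1 0 0 -16; -1 -20 0 -1 0 0 -20; -1 -24 -0.2 -1 0 0 -24; -1 -28 -0.3 -1 0 0 -28; -1 -32 -0.4 -1 0 0 -32; -1 -36 -0.5 -1 0 0 -36; -1 -40 -0.5 -1 0 0 -38.9; -1 -43 -0.5 -0.5 0 0 -38.9; -1 -44.5 -0.5 0 0 0 -38.9; -1 -44.5 -0.5 0 0 0 -38.9; -1 -44.5 -0.5 0 0 0 -38.9")

```text
clock: 1.5
eef_pos: [618.7, 291.0, 226.2]
orientation: [3.141, -0.002, -2.887]
ft_force: [-0.0, -0.4, 1.4]
gripper_width: 0.6
finger_force: 0.0
```

servo_tool(deltas="-1 0 0 3 0 0 0; -1 0 0 5.5 0 0 0; -1 0.2 0 6.5 0 0 0; -1 1.1 0 6.6 0 0 0; -1 1.7 0 6.7 0 0 0; -1 2.3 0 6.8 0 0 0; -1 2.9 0 7.0 0 0 0; -1 3.4 0 7.2 0 0 0; -1 4.0 0 7.4 0 0 0; -1 4.5 0 7.7 0 0 0; -1 5.1 0 7.9 0 0 0; -1 5.1 0 7.9 0 0 0")

```text
clock: 2.7
eef_pos: [569.4, 277.2, 147.2]
orientation: [-3.141, -0.002, -2.887]
ft_force: [0.6, 0.9, -0.1]
gripper_width: 0.2
finger_force: 0.0
```

```bash
python3 - <<'E'
from rig import r
import cv2,numpy as np
a=r.read_camera("scene")["color"];b=r.read_camera("side")["color"]
z=lambda im,x,y,w,h,W,H:cv2.resize(im[y:y+h,x:x+w],(W,H),interpolation=cv2.INTER_CUBIC)
cv2.imwrite("pics/d.png",np.hstack([z(a,380,160,120,150,400,500),z(b,250,90,120,150,400,500)]))
E
```

```text
(no output)
```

View pics/d.png

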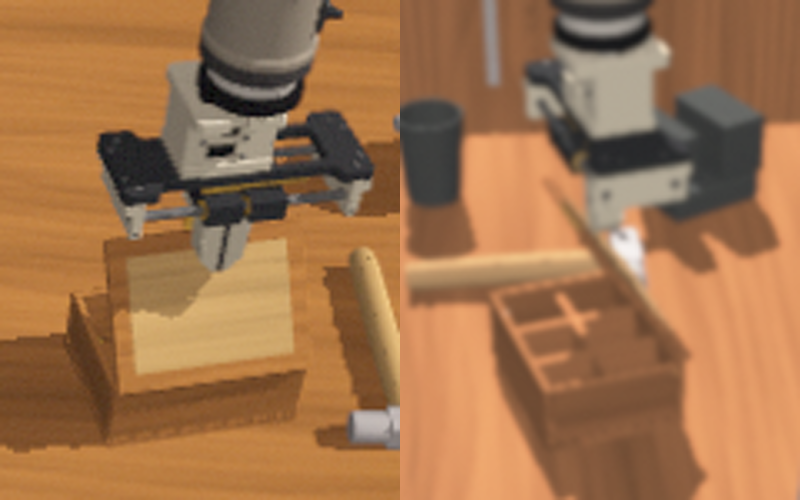

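The finger is on the lid's outer face, above centre, and the lid has come down to about 0.9 rad. The box hasn't moved, so I'll continue the arc.

servo_tool(deltas="-1 0.5 0 0.4 0 0 0; -1 1.0 0 0.7 0 0 0; -1 1.5 0 1.1 0 0 0; -1 1.9 0 1.5 0 0 0; -1 2.3 0 1.9 0 0 0; -1 2.7 0 2.4 0 0 0; -1 3.1 0 2.9 0 0 0; -1 3.4 0 3.4 0 0 0; -1 3.7 0 3.9 0 0 0; -1 4.0 0 4.4 0 0 0; -1 4.2 0 5.0 0 0 0; -1 4.4 0 5.5 0 0 0; -1 4.6 0 6.1 0 0 0; -1 4.7 0 6.7 0 0 0; -1 4.8 0 7.2 0 0 0; -1 4.8 0 7.2 0 0 0")

```text
clock: 4.4
eef_pos: [523.4, 265.4, 74.8]
orientation: [3.142, -0.002, -2.888]
ft_force: [0.7, 0.9, -0.1]
gripper_width: 0.5
finger_force: 0.0
```

servo_tool(deltas="-1 0 0 0.2 0 0 0; -1 0 0 0.4 0 0 0; -1 0 0 0.6 0 0 0; -1 0 0 0.6 0 0 0")

```text
clock: 4.8
eef_pos: [523.9, 265.5, 69.5]
orientation: [3.142, -0.0, -2.887]
ft_force: [0.0, 0.2, -0.9]
gripper_width: 0.3
finger_force: 0.0
```

servo_tool(deltas="-1 0 0 0.1 0 0 0; -1 0 0 0.2 0 0 0; -1 0 0 0.2 0 0 0")

```text
clock: 5.1
eef_pos: [524.0, 265.6, 68.7]
orientation: [3.142, 0.001, -2.887]
ft_force: [-2.1, -0.8, 6.6]
gripper_width: 0.5
finger_force: 3.5
```

servo_tool(deltas="-1 0 0 0.1 0 0 0; -1 0 0 0.2 0 0 0; -1 0 0 0.2 0 0 0; -1 0 0 0.2 0 0 0")

```text
clock: 5.5
eef_pos: [524.1, 265.6, 68.5]
orientation: [3.142, 0.002, -2.887]
ft_force: [-6.5, -3.4, 19.8]
gripper_width: 0.3
finger_force: 9.7
```

```bash
python3 - <<'E'
from h import *
p=np.array([524.1,265.6,67.])
for y in(52,-53):
    t=CAB((-85 if y>0 else -95,y,160))[0];print(t,delta(p,-2.887,t,YC))
print(ray("side",np.array((272,440)),8),ray("side",np.array((350,428)),8))
E
```

```text
[ 538.21621549 -201.83020723  160.        ] (array([ 10.41, -45.59,  -9.3 ]), array([-0. , -0. , 25.4]))
[ 508.76849204 -303.11116094  160.        ] (array([ 15.81, -54.65,  -9.3 ]), array([-0. , -0. , 25.4]))
[ 447.1711986  -452.45637666] [ 587.13219722 -440.44488669]
```

servo_tool(deltas="-1 0 0 -1 0 0 0; -1 0 0 -4 0 0 0; -1 0 0 -8 0 0 0; -1 0 0 -9.3 0 0 0; -1 0 0 -9.3 0 0 0")

```text
clock: 6.0
eef_pos: [525.2, 266.0, 161.0]
orientation: [3.141, 0.005, -2.887]
ft_force: [0.6, 1.0, -0.7]
gripper_width: 0.1
finger_force: 0.0
```

servo_tool(deltas="-1 1 -4.5 0 0 0 2.5; -1 2 -9 0 0 0 5; -1 3 -13.5 0 0 0 7.5; -1 4 -18 0 0 0 10; -1 5 -22.5 0 0 0 12.5; -1 6 -27 0 0 0 15; -1 7 -31.5 0 0 0 18; -1 8 -36 0 0 0 21; -1 9 -40.5 0 0 0 24; -1 10.4 -44 0 0 0 25.4; -1 10.5 -45.6 0 0 0 25.4; -1 10.5 -45.6 0 0 0 25.4; -1 10.5 -45.6 0 0 0 25.4")

```text
clock: 7.3
eef_pos: [536.6, -201.0, 157.6]
orientation: [3.14, -0.002, 2.953]
ft_force: [0.7, 0.7, -0.8]
gripper_width: 0.5
finger_force: 0.0
```

```bash
python3 - <<'E'
from rig import r
import cv2,numpy as np
a=r.read_camera("scene")["color"];b=r.read_camera("side")["color"]
z=lambda im,x,y,w,h,W,H:cv2.resize(im[y:y+h,x:x+w],(W,H),interpolation=cv2.INTER_CUBIC)
cv2.imwrite("pics/e.png",np.hstack([z(a,390,220,100,125,400,500),z(b,300,240,120,150,400,500)]))
E
```

```text
(no output)
```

View pics/e.png

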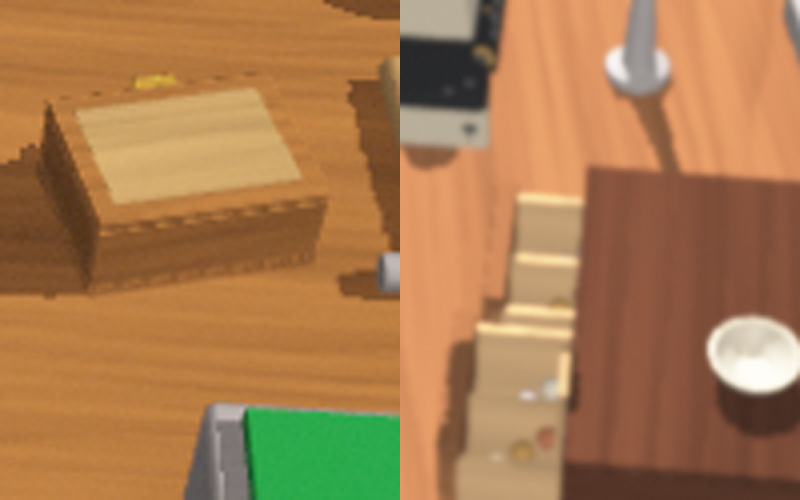

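The lid lies flat on the box and the box is in place. The drawers still stand out, so I'll lower in front of the left one and push.

servo_tool(deltas="-1 0 0 4 0 0 0; -1 0 0 8 0 0 0; -1 0 0 11 0 0 0; -1 0 0 12.7 0 0 0; -1 0 0 12.7 0 0 0; -1 -1 0 12.7 0 0 0; -1 -1.7 0 12.7 0 0 0; -1 -2.4 0 12.7 0 0 0; -1 -3.1 0 12.7 0 0 0; -1 -3.8 0 12.7 0 0 0; -1 -4.5 0 12.7 0 0 0; -1 -5.2 0 12.7 0 0 0; -1 -5.9 0 12.7 0 0 0; -1 -6.4 0 12.7 0 0 0; -1 -6.4 0 12.7 0 0 0")

```text
clock: 8.9
eef_pos: [600.8, -214.5, 31.6]
orientation: [-3.142, 0.001, 2.953]
ft_force: [-0.4, 0.3, -1.4]
gripper_width: 0.1
finger_force: 0.0
```

servo_tool(deltas="-1 -0.2 0 0 0 0 0; -1 -0.4 0 0 0 0 0; -1 -0.6 0 0 0 0 0; -1 -0.6 0 0 0 0 0")

```text
clock: 9.3
eef_pos: [605.8, -215.4, 31.5]
orientation: [3.141, -0.0, 2.952]
ft_force: [-0.9, 0.1, -0.9]
gripper_width: 0.6
finger_force: 0.5
```

servo_tool(deltas="-1 -0.2 0 0 0 0 0; -1 -0.4 0 0 0 0 0; -1 -0.4 0 0 0 0 0")

```text
clock: 9.6
eef_pos: [606.5, -215.5, 31.6]
orientation: [3.141, -0.008, 2.952]
ft_force: [-13.9, 2.6, 7.5]
gripper_width: 0.4
finger_force: 7.1
```

servo_tool(deltas="-1 -0.1 0 0 0 0 0; -1 -0.2 0 0 0 0 0; -1 -0.2 0 0 0 0 0")

```text
clock: 9.9
eef_pos: [606.4, -215.4, 31.6]
orientation: [3.14, -0.012, 2.952]
ft_force: [-21.3, 3.2, 12.4]
gripper_width: 0.4
finger_force: 11.0
```

servo_tool(deltas="-1 1 0 0 0 0 0; -1 3 0 0 0 0 0; -1 5.5 0 0 0 0 0; -1 8.5 0 0 0 0 0; -1 8.5 -4 0 0 0 0; -1 8.5 -8 0 0 0 0; -1 8.5 -10.5 0 0 0 0; -1 8.5 -10.5 0 0 0 0; -1 8.5 -10.5 0 0 0 0")

```text
clock: 10.8
eef_pos: [508.5, -304.0, 31.8]
orientation: [3.142, 0.001, 2.951]
ft_force: [-0.2, 0.1, -0.2]
gripper_width: 0.3
finger_force: 0.0
```

servo_tool(deltas="-1 -1 0 0 0 0 0; -1 -2 0 0 0 0 0; -1 -2.7 0 0 0 0 0; -1 -3.4 0 0 0 0 0; -1 -4.1 0 0 0 0 0; -1 -4.8 0 0 0 0 0; -1 -5.5 0 0 0 0 0; -1 -6.2 0 0 0 0 0; -1 -6.9 0 0 0 0 0; -1 -7.4 0 0 0 0 0; -1 -7.7 0 0 0 0 0; -1 -7.9 0 0 0 0 0; -1 -8.1 0 0 0 0 0; -1 -8.1 0 0 0 0 0")

```text
clock: 12.2
eef_pos: [586.1, -318.6, 31.6]
orientation: [3.141, -0.004, 2.952]
ft_force: [-8.1, 2.2, 3.1]
gripper_width: 0.4
finger_force: 4.4
```

servo_tool(deltas="-1 -0.2 0 0 0 0 0; -1 -0.4 0 0 0 0 0; -1 -0.4 0 0 0 0 0")

```text
clock: 12.5
eef_pos: [586.0, -318.5, 31.6]
orientation: [3.139, -0.013, 2.952]
ft_force: [-24.6, 6.1, 12.3]
gripper_width: 0.5
finger_force: 12.5
```

The right drawer is home too, with the force rising and no further travel. Now I'll retreat, lift and check.

servo_tool(deltas="-1 1 0 0 0 0 0; -1 4 0 0 0 0 0; -1 8 0 0 0 0 0; -1 12 0 -3 0 0 0; -1 15 0 -8 0 0 0; -1 15 0 -13 0 0 0; -1 15 0 -15 0 0 0; -1 15 0 -15 0 0 0; -1 15 0 -15 0 0 0")

```text
clock: 13.4
eef_pos: [444.9, -292.0, 182.5]
orientation: [-3.14, 0.003, 2.952]
ft_force: [-1.0, 0.3, -0.2]
gripper_width: 0.3
finger_force: 0.0
```

```bash
python3 - <<'E'
from rig import r
import cv2,numpy as np
a=r.read_camera("scene")["color"];b=r.read_camera("side")["color"]
z=lambda im,x,y,w,h,W,H:cv2.resize(im[y:y+h,x:x+w],(W,H),interpolation=cv2.INTER_CUBIC)
cv2.imwrite("pics/f.png",np.vstack([z(a,150,180,390,150,780,300),np.hstack([z(b,310,220,130,100,390,300),z(b,310,300,130,100,390,300)])]))
E
```

```text
(no output)
```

View pics/f.png

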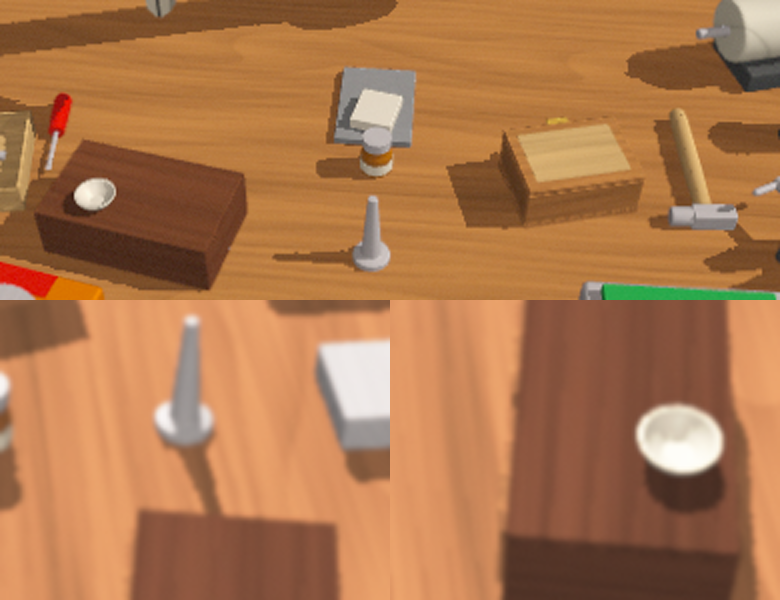

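Both drawers are in, the lid is shut, and nothing else has moved. Handing in.

```bash
python3 -c "
from rig import r
print(r.job_done())"
```

```text
the job is handed in; nothing more can be done
None
```

I pushed both drawers fully home, folded the lid shut and handed the job in after about 13.5 s; the last pictures show everything closed and nothing else moved, but no verdict came back.

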